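# Put the pile of lids back on the storage jars

## Task

The baking is done and the four storage jars still stand open, with their lids piled up in one stack beside them. Take the pile apart and close every jar with its own lid, the one of its colour and size, setting each down gently until it sits flat and fully home on the rim. Drop no lid, leave the jars standing where they are, and leave the coffee tin and the spice shaker alone.

Things in the scene. Friction and masses are not known exactly. Their poses are not given: they have to be found in the camera images.
- lid_blue: cobalt blue jar lid, 90 g +-20 %: flat glazed disc with a bare clay edge, 68 mm across, 14 mm thick, over a tapered cork stopper 10 mm long, 54 mm across under the disc, 44 mm at its foot. At the start at the bottom of the pile, on the counter, stopper down. Origin: centre of the stopper's foot; z up along its axis, disc from z = 10 to 24 mm. Yaw means nothing.
- lid_green: dull green jar lid, 70 g +-20 %: flat glazed disc with a bare clay edge, 60 mm across, 14 mm thick, over a tapered cork stopper 10 mm long, 46 mm across under the disc, 36 mm at its foot. At the start second from the bottom, stopper down. Origin: centre of the stopper's foot; z up along its axis, disc from z = 10 to 24 mm. Yaw means nothing.
- lid_yellow: mustard yellow jar lid, 55 g +-20 %: flat glazed disc with a bare clay edge, 52 mm across, 14 mm thick, over a tapered cork stopper 10 mm long, 38 mm across under the disc, 28 mm at its foot. At the start third from the bottom, stopper down. Origin: centre of the stopper's foot; z up along its axis, disc from z = 10 to 24 mm. Yaw means nothing.
- lid_white: white jar lid, 40 g +-20 %: flat glazed disc with a bare clay edge, 44 mm across, 14 mm thick, over a tapered cork stopper 10 mm long, 30 mm across under the disc, 20 mm at its foot. At the start on top of the pile, stopper down. Origin: centre of the stopper's foot; z up along its axis, disc from z = 10 to 24 mm. Yaw means nothing.
- jar_blue: cobalt blue round stoneware jar, open, walnuts well below its mouth, 600 g +-20 %, loose on the counter: 105 mm high, body 80 mm across, narrowing over its top 24 mm to a neck 65 mm across outside (last 13 mm upright), mouth 58 mm wide. Origin: centre of its foot, z up. With its own lid fully on, the disc lies on the rim and the lid's origin is on the jar's axis, 95 mm above its origin.
- jar_green: dull green round stoneware jar, open, hazelnuts well below its mouth, 480 g +-20 %, loose on the counter: 92 mm high, body 72 mm across, narrowing over its top 24 mm to a neck 57 mm across outside (last 13 mm upright), mouth 50 mm wide. Origin: centre of its foot, z up. With its own lid fully on, the disc lies on the rim and the lid's origin is on the jar's axis, 82 mm above its origin.
- jar_yellow: mustard yellow round stoneware jar, open, pale almonds well below its mouth, 380 g +-20 %, loose on the counter: 80 mm high, body 64 mm across, narrowing over its top 24 mm to a neck 49 mm across outside (last 13 mm upright), mouth 42 mm wide. Origin: centre of its foot, z up. With its own lid fully on, the disc lies on the rim and the lid's origin is on the jar's axis, 70 mm above its origin.
- jar_white: white round stoneware jar, open, dark coffee beans well below its mouth, 300 g +-20 %, loose on the counter: 70 mm high, body 56 mm across, narrowing over its top 24 mm to a neck 41 mm across outside (last 13 mm upright), mouth 34 mm wide. Origin: centre of its foot, z up. With its own lid fully on, the disc lies on the rim and the lid's origin is on the jar's axis, 60 mm above its origin.
- coffee_tin: dark red square coffee tin, 89 x 89 mm, 134 mm high, 400 g, standing loose to one side; not part of the work. Origin: centre of its underside.
- spice_shaker: spice shaker, brown glass with a steel cap, 44 mm in diameter, 96 mm high, 160 g, standing loose among the jars; not part of the work. Origin: centre of its underside.
Things that resemble listed ones, but are neither listed nor needed, are in the scene too. What is meant by the lid_blue is not red, and is the larger of those in its own colour.

How it is judged:
At the end, for the whole second after the job is handed in: Each of the four lids is on the jar of its own colour, within 6 mm of the jar's axis, fully down (within 3 mm of its seated height) and level within 0.08 rad; all jars stand upright within 40 mm of where they stood at the start; lids and jars are at rest (horizontal distance between lid_blue and jar_blue below 0.006 m and z of lid_blue in the frame of jar_blue between 0.091 and 0.098 m and angle between each of lid_blue, jar_blue, lid_green, jar_green, lid_yellow, jar_yellow, lid_white, jar_white's own z axis and vertical below 0.08 rad and distance of each of jar_blue, jar_green, jar_yellow, jar_white from where it was at the start of the episode below 0.04 m and linear speed of each of lid_blue, jar_blue, lid_green, jar_green, lid_yellow, jar_yellow, lid_white, jar_white below 0.02 m/s and horizontal distance between lid_green and jar_green below 0.006 m and z of lid_green in the frame of jar_green between 0.078 and 0.085 m and horizontal distance between lid_yellow and jar_yellow below 0.006 m and z of lid_yellow in the frame of jar_yellow between 0.066 and 0.073 m and horizontal distance between lid_white and jar_white below 0.006 m and z of lid_white in the frame of jar_white between 0.056 and 0.063 m); the robot touches nothing.
It fails at once if a jar is knocked over (angle between any of jar_blue, jar_green, jar_yellow, jar_white's own z axis and vertical above 0.5 rad).
It fails at once if a lid is dropped: it falls free for more than about 25 mm ((linear speed of lid_blue above 0.7 m/s and contact force between the fingers and lid_blue below 0.05 N) or (linear speed of lid_green above 0.7 m/s and contact force between the fingers and lid_green below 0.05 N) or (linear speed of lid_yellow above 0.7 m/s and contact force between the fingers and lid_yellow below 0.05 N) or (linear speed of lid_white above 0.7 m/s and contact force between the fingers and lid_white below 0.05 N)).
It fails at once if the coffee tin is moved more than 30 mm or tipped (distance of coffee_tin from where it was at the start of the episode above 0.03 m or angle between coffee_tin's own z axis and vertical above 0.3 rad).
It fails at once if the spice shaker is moved more than 30 mm or tipped (distance of spice_shaker from where it was at the start of the episode above 0.03 m or angle between spice_shaker's own z axis and vertical above 0.3 rad).
It also fails if it takes over 112 s, if anything falls off the work surface, if the arm or the gripper's body presses on something with over 40 N, if the wrist force passes 120 N, or if a joint passes its speed limit or range.

## Robot

A 7-joint arm with a two-finger parallel gripper is mounted at the origin on the work surface. World frame = base frame: x ahead of the robot, y to its left, z up, the work surface at z = 0. Lengths are in m, angles in rad, forces in N, time in s.
With the tool pointing down it reaches from about 0.4 to 0.9 m from the base axis. Payload 5.5 kg.
Tool frame: the origin (TCP) lies where the fingers leave the gripper's body, on its centre line; the fingertips stand 73 mm ahead of it and the grasp point (between the pads) lies env.grasp_offset ahead of it (env.grasp_offset is the distance from the TCP to the grasp point, in m); z points along the fingers, y is the line along which they close (so a half turn about z gives the same grasp; the last joint's range is limited). The gripper opens to 85 mm and grips with 20 to 120 N. Pads are 22 mm wide; open, the fingers measure 114 mm over their backs; the gripper's body (76 mm by 85 mm) begins 54 mm behind the grasp point. The pads swing forward as they close: fully open they stand 13 mm farther back than shut.
Start: joints at [1.441, 0.501, -0.427, 1.55, 0.221, 1.138, -0.21], TCP at [0.249, -0.6, 0.304] pointing down, gripper open.
Joint ranges: [-2.88, 2.88], [-0.31, 2.03], [-1.54, 1.56], [0.2, 2.42], [-1.41, 4.55], [0.19, 2.02], [-2.57, 2.57]. Speed limits (rad/s): [2.57, 2.57, 3.14, 3.14, 3.14, 3.14, 3.14].

## Interface

Orientations are given as a unit quaternion [x, y, z, w].
In Python, from workcell import env gives the robot as it stands.
- The arm moves only by the tool jog_arm, never from a script. Its argument "commands" is a list of rows, each an object with "translation": the shift along the tool's x, y, z in units of 0.2 m (1.0 is 0.2 m), a list of three; "roll": the turn about the tool's z in units of 30 degrees (1.0 is 30 degrees); "fingers": the opening, from 0 (shut) to 1 (fully open). In form: [{"translation": [x, y, z], "roll": roll, "fingers": fingers}, ...]. A call has exactly 10 rows; each row is the pose to reach, as a shift and turn from the pose commanded when the call began, along the tool's axes at that moment; what a row does not reach only later rows make up. A row lasts 1/10 s, in which the tool goes at most 50 mm and 8.59 degrees, less where a joint would pass 70% of its speed; a pose out of reach is approached as far as the arm can. A call with a number of a shift or a turn outside -1 to 1 is refused whole. A call with a gripper value outside its range is refused whole. The fingers move at their own pace and stop on an object; "newtons" is the grip in N (left out, the last holds). Time passes only in rows, so rows that repeat a pose let the fingers close, or fill a call up. It gives the time, the measured TCP pose, the force, the opening and the grip force at its end, in the units of the state.
- env.get_obs(): the state, without advancing time (a new reading comes with each control period).
- env.camera(name): name is "scene" or "top"; returns the picture (384x512x3 uint8, red, green, blue); there is no depth.
- env.get_calibration(name): a dict with "fx", "fy", "cx", "cy" (pixels), "rvec" (rotation vector, rad) and "tvec" (3), from world to camera coordinates, as OpenCV has them. Camera axes: x right, y down, z forward; pixel columns grow to the right and rows downward; lengths in m; the calibration is good to about 2 mm. A picture is of the moment at which its call begins. get_calibration takes no time and is no camera call.
- env.close_job(): hands the job in; it is judged then, once.
Trained networks look in the newest picture that a camera, given by its name, has taken for a name from the list of things; names that differ only in an ending like _2 or _b are one class to them, and where a whole thing is asked for, a point or a joint stands for the part that bears it (a point fixed in the world has none). Each returns a list of dicts, best first, with "confidence" (0 to 1); they miss things now and then, are a little off and sometimes report something else, mostly with a low value. They report only what shows in the picture. A call takes as long as a camera call. They do not tell look-alikes from the thing itself.
- env.boxes_of(camera, name): "pixel" ([column, row] in pixels, amid what is visible of it).
The state is a dict: "t": time; "joint_pos": joint angles; "qvel": joint speeds; "effort": joint torques, N m; "position": TCP position; "tool_rot": TCP orientation; "contact_force": force on the tool from outside, world axes, zero at the start; "torque": the same for the moment, N m; "grip_width": finger opening in m; "finger_force": force on a finger pad.
Only numpy, scipy, OpenCV 4.12 (cv2) and the standard library are available. Lean on these libraries where they do the work, as an engineer would, in place of code of your own. Each camera call takes 0.05 s, during which the arm holds its last target. There are 200 camera calls.

## Working session

There is one attempt and no reset: what is moved stays moved. The work goes in short steps, Python scripts to look and compute and a tool call to move; the robot and the scene stay as the last step left them, time stands still between calls to the robot, and variables do not carry over. Pictures are saved under pics/ and viewed, at most 14 in all, crops included, and the job is handed in when it is done.

Besides the shell and the picture viewer there is one more tool, called after "Emit:" by a JSON object that holds its "op" and its "data". jog_arm: Moves the arm, as the interface text tells. Its arguments: {"type":"object","properties":{"commands":{"type":"array","items":{"type":"object","properties":{"translation":{"type":"array","items":{"type":"number"}},"roll":{"type":"number"},"fingers":{"type":"number"}}}},"newtons":{"type":"number"}},"required":["commands"]}

```bash
mkdir -p pics
python3 - <<'E'
from workcell import env
import cv2
print(env.grasp_offset,env.get_obs())
for n in("scene","top"):
    cv2.imwrite(f"pics/{n}0.png",cv2.resize(env.camera(n)[:,:,::-1],(800,600),interpolation=cv2.INTER_CUBIC))
    print(n,env.get_calibration(n))
E
```

```text
0.0539 {'t': 0.0, 'joint_pos': array([ 1.44120668,  0.50183278, -0.42681816,  1.55145575,  0.22077629,
        1.13829409, -0.21031096]), 'qvel': array([-7.59160699e-05,  1.18046745e-03,  3.91081323e-04, -3.81892505e-04,
        5.35273270e-05,  5.42908667e-04,  1.00492063e-03]), 'effort': array([ 5.22248556e-04, -5.69532824e+01, -5.81600189e+00, -2.80946571e+01,
        1.06706796e-02,  1.18438021e-02, -8.57970441e-07]), 'position': array([ 0.24856159, -0.59999695,  0.30286864]), 'tool_rot': array([ 9.80770256e-01,  1.95163441e-01, -1.41445479e-04, -9.57582426e-04]), 'contact_force': array([-0.36632108,  0.38678592, -0.55089404]), 'torque': array([0.02462871, 0.03142446, 0.00155386]), 'finger_force': 0.0, 'grip_width': 0.08555196503888156}
scene {'fx': 396.21682279332356, 'fy': 396.21682279332356, 'cx': 252.23670608864512, 'cy': 188.88420107971177, 'rvec': array([ 1.59606696,  1.92572601, -0.83155731]), 'tvec': array([ 0.13431618, -0.33390203,  1.28896417])}
top {'fx': 393.8459182775046, 'fy': 393.8459182775046, 'cx': 253.03477458137013, 'cy': 188.72188190899604, 'rvec': array([ 2.17948385, -2.1325307 ,  0.1729287 ]), 'tvec': array([-0.07371761,  0.58705061,  0.90742805])}
```

View pics/scene0.png

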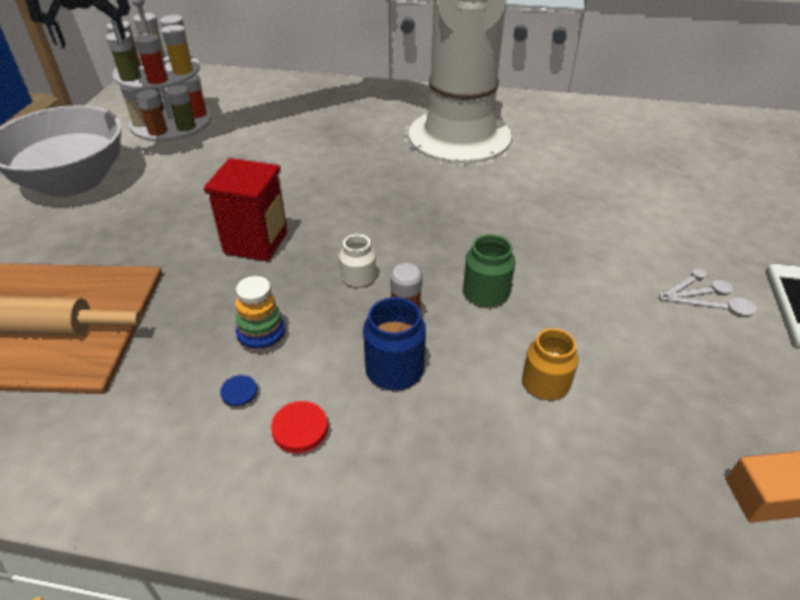

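View pics/top0.png

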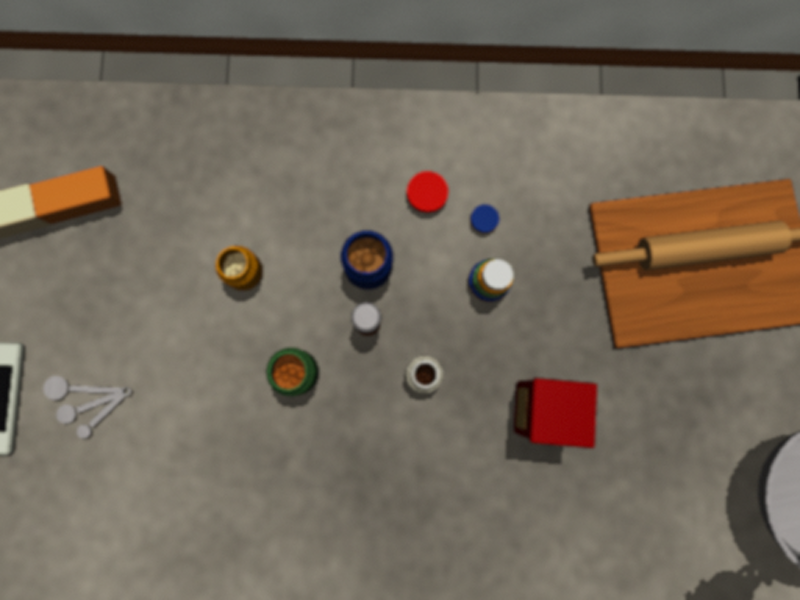

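Pictures: the pile is at about (255,315) scene and (495,278) top, with a small blue and a large red look-alike lid beside it. The jars are blue (367,260), yellow (239,268), green (292,373) and white (424,376) in top, with the shaker at (366,319) and the tin at (560,412). Next I measure by fitting silhouettes.

```bash
cat > h.py <<'E'
from workcell import env
import numpy as np, cv2
from scipy.optimize import least_squares
J=dict(blue=(.105,.080,.065),green=(.092,.072,.057),yellow=(.080,.064,.049),white=(.070,.056,.041))
L=dict(blue=(.068,.054,.044),green=(.060,.046,.036),yellow=(.052,.038,.028),white=(.044,.030,.020))
def proj(n,P):
    c=env.get_calibration(n);K=np.array([[c['fx'],0,c['cx']],[0,c['fy'],c['cy']],[0,0,1]])
    return cv2.projectPoints(np.float64(P).reshape(-1,1,3),c['rvec'],c['tvec'],K,None)[0].reshape(-1,2)
def ray(n,px,z):
    f=lambda q:(proj(n,[[q[0],q[1],z]])[0]-px)/100
    return least_squares(f,[.5,-.2]).x
a=np.linspace(0,2*np.pi,90,endpoint=False)
def circ(x,y,z,d): return np.c_[x+d/2*np.cos(a),y+d/2*np.sin(a),0*a+z]
def jarsegs(k):
    h,b,n=J[k];return [[(0,b),(h-.024,b)],[(h-.024,b),(h-.013,n)],[(h-.013,n),(h,n)]]
def sil_c(n,x,y,segs):
    m=np.zeros((384*8,512*8),np.uint8)
    for s in segs:
        p=np.vstack([proj(n,circ(x,y,z,d)) for z,d in s]).astype(np.float32)
        cv2.fillConvexPoly(m,cv2.convexHull(np.int32((p+.5)*8)),1)
    M=cv2.moments(m,True);return np.array([M['m10'],M['m01']])/M['m00']/8-.5,M['m00']/64
def mask(img,k):
    H=cv2.cvtColor(img,cv2.COLOR_RGB2HSV).astype(int);h,s,v=H[...,0],H[...,1],H[...,2]
    r=dict(blue=(h>105)&(h<130)&(s>120),green=(h>45)&(h<85)&(s>75),yellow=(h>12)&(h<32)&(s>165),white=(s<40)&(v>150))[k]
    return r.astype(np.uint8)
def blob(img,k,near,area0=None):
    c,_=cv2.findContours(cv2.morphologyEx(mask(img,k),cv2.MORPH_CLOSE,np.ones((3,3))),cv2.RETR_EXTERNAL,cv2.CHAIN_APPROX_NONE)
    best=None
    for q in c:
        m=np.zeros(img.shape[:2],np.uint8);cv2.drawContours(m,[q],-1,1,-1);M=cv2.moments(m,True)
        if M['m00']<15: continue
        p=np.array([M['m10'],M['m01']])/M['m00'];d=np.hypot(*(p-near))
        if best is None or d<best[0]: best=(d,p,M['m00'])
    return best
def fit(n,px,segs,x0):
    x=np.array(x0,float);z=segs[-1][-1][0]
    for _ in range(5):
        c,A=sil_c(n,*x,segs); x=x+(ray(n,px,z)-ray(n,c,z))
    return x,A
E
python3 - <<'E'
from h import *
im={n:env.camera(n) for n in("scene","top")}
near=dict(blue=[(395,343),(367,260)],green=[(490,270),(292,373)],yellow=[(550,363),(239,268)],white=[(357,262),(424,376)])
for k in J:
    for i,n in enumerate(("scene","top")):
        b=blob(im[n],k,np.array(near[k][i])*.64); x,A=fit(n,b[1],jarsegs(k),ray(n,b[1],.05)); print(k,n,b[1].round(1),b[2],A.round(),x.round(4))
b=blob(im['top'],'white',np.array((497,274))*.64);print('lidw top',b,fit('top',b[1],[[(.082,.044),(.096,.044)]],ray('top',b[1],.09)))
b=blob(im['scene'],'white',np.array((254,290))*.64);print('lidw scene',b,fit('scene',b[1],[[(.082,.044),(.096,.044)]],ray('scene',b[1],.09)))
print('shaker',ray('top',np.array((366,317))*.64,.09),ray('scene',np.array((406,272))*.64,.09))
print('tin top corners',[ray('top',np.array(p)*.64,.134).round(3) for p in((533,378),(597,381),(596,446),(531,444))])
print('small blue',ray('top',np.array((484,219))*.64,.02),'red',ray('top',np.array((428,192))*.64,.02))
E
```

```text
Traceback (most recent call last):
AttributeError: 'float' object has no attribute 'round'
```

```bash
cat > m0.py <<'E'
from h import *
im={n:env.camera(n) for n in("scene","top")}
near=dict(blue=[(395,343),(367,260)],green=[(490,270),(292,373)],yellow=[(550,363),(239,268)],white=[(357,262),(424,376)])
for k in J:
    for i,n in enumerate(("scene","top")):
        b=blob(im[n],k,np.array(near[k][i])*.64); x,A=fit(n,b[1],jarsegs(k),ray(n,b[1],.05)); print(k,n,b[1].round(1),b[2],round(A),x.round(4))
b=blob(im['top'],'white',np.array((497,274))*.64);print('lidw top',b,fit('top',b[1],[[(.082,.044),(.096,.044)]],ray('top',b[1],.09)))
b=blob(im['scene'],'white',np.array((254,290))*.64);print('lidw scene',b,fit('scene',b[1],[[(.082,.044),(.096,.044)]],ray('scene',b[1],.09)))
print('shaker',ray('top',np.array((366,317))*.64,.09),ray('scene',np.array((406,272))*.64,.09))
print('tin top corners',[ray('top',np.array(p)*.64,.134).round(3) for p in((533,378),(597,381),(596,446),(531,444))])
print('small blue',ray('top',np.array((484,219))*.64,.02),'red',ray('top',np.array((428,192))*.64,.02))
E
python3 m0.py
```

```text
blue scene [252.1 219.4] 1928.0 2147 [ 0.6403 -0.0146]
blue top [234.6 165.5] 917.0 1066 [ 0.6423 -0.0154]
green scene [312.5 173.2] 1175.0 1359 [0.4681 0.0942]
green top [186.4 237.7] 772.0 866 [0.468  0.0933]
yellow scene [352.  232.9] 1180.0 1375 [0.627  0.1857]
yellow top [152.4 171.1] 610.0 716 [0.6276 0.1851]
white scene [229.7 187.5] 61.0 797 [ 0.5374 -0.0858]
white top [272.6 235.4] 109.0 462 [ 0.4778 -0.1103]
lidw top (np.float64(0.8008514412343131), array([318.66425993, 174.81227437]), 277.0) (array([ 0.61758995, -0.21115248]), 312.953125)
lidw scene (np.float64(2.550648288362616), array([161.16498316, 183.46464646]), 297.0) (array([ 0.61161824, -0.21171262]), 354.84375)
shaker [ 0.54817315 -0.01801345] [ 0.54657374 -0.01570471]
tin top corners [array([ 0.465, -0.251]), array([ 0.462, -0.339]), array([ 0.375, -0.335]), array([ 0.376, -0.247])]
small blue [ 0.71866395 -0.20175068] red [ 0.76133019 -0.11074269]
```

Run:
```python
from h import *
im={n:env.camera(n) for n in("scene","top")}
o=[]
for n,(u,v) in (("scene",(229,167)),("top",(272,241)),("scene",(162,200))):
    r=im[n][v-22:v+22,u-22:u+22]; o.append(cv2.resize(r[:,:,::-1],(260,260),interpolation=cv2.INTER_NEAREST))
    H=cv2.cvtColor(r,cv2.COLOR_RGB2HSV); print(n,'S',H[22,::2,1],'V',H[22,::2,2]);print('colV',H[::2,22,2],'colS',H[::2,22,1])
cv2.imwrite('pics/c1.png',np.hstack(o))
```

```text
scene S [26 25 29 27 29 31 28 26 23 20 20 21 22 25 27 29 25 26 26 24 25 30] V [139 141 141 144 142 131 210 226 228 229 230 232 228 222 218 182 113 154
 156 158 155 155]
colV [151 154 177 166 142 112 105 167 161 146 217 232 228 155 143 144 142 142
 143 126 147 147] colS [27 23 27 23 27 30 24 24 24 30 28 21 21 26 30 27 27 27 25 43 23 26]
top S [ 40  39  38  40  41  42  37  27  71 213 206 204 201 185  33  22  38  40
  37  41  39  40] V [109 111 113 115  93 108 132 149  79  43  42  45  47  33  86 172 141 114
 109 106 105 103]
colV [110 114 117 116 124 166 172  60  28  30  46  45  43  66 157 109  77  56
  87 116 118 117] colS [ 39  38  39  40  39  38  19  47 182 204 194 204 208 108  19  33  43  41
  38  37  39  37]
scene S [ 27  29  27  23  25  28 123 203 203 197 201 199 198 201 204 202 141  89
  92  83  29  28] V [143 148 149 143 144 136 122 143 183 194 219 219 206 176 139 101  94  72
  75 101 125 147]
colV [243 244 244 245 245 244 226 146 122 130 207 219 131 110  73 114 128  74
  89  78 133 112] colS [ 12  10   9   9  10  10  10  28  71 182 197 199 197 148  94  96  94 103
  89 160 188 191]
```

View pics/c1.png

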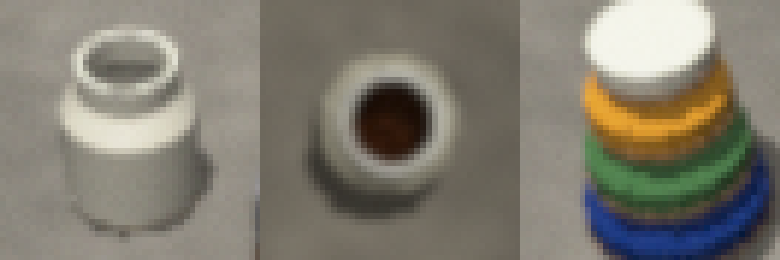

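Crop: the white jar's rim centre is at about (228.0,155.0) scene and (272.1,239.0) top. The pile is in order white, yellow, green, blue. Next I compute the positions of the jar and the individual lids.

Run:
```python
from h import *
print('jarw',ray('scene',np.array((228.,155.)),.07),ray('top',np.array((272.1,239.)),.07))
t=env.camera('top');s=env.camera('scene')
# lid white: min enclosing of strict mask
for n,im in(('top',t),('scene',s)):
    H=cv2.cvtColor(im,cv2.COLOR_RGB2HSV); u,v=(319,175) if n=='top' else (162,184)
    m=np.zeros((384,512),np.uint8); m[v-14:v+14,u-14:u+14]=((H[...,1]<25)&(H[...,2]>185))[v-14:v+14,u-14:u+14]
    ys,xs=np.nonzero(m);p=np.array([xs.mean(),ys.mean()]); print(n,p,len(xs),xs.min(),xs.max(),ys.min(),ys.max(),ray(n,p,.096))
for k,zz in(('yellow',.048),('green',.024),('blue',0)):
    m=mask(s,k);m[:175]=0;m[225:]=0;m[:,140:190]*=1;m[:,:140]=0;m[:,190:]=0
    ys,xs=np.nonzero(m); 
    # left/right extremes -> y position of disc (columns), centre of extremes at disc mid height
    e=(xs.min()+xs.max())/2
    f=lambda y:proj('scene',circ(.6175,y,zz+.017,L[k][0]))[:,0]
    g=least_squares(lambda y:((f(y[0]).min()+f(y[0]).max())/2-e)/10,[-.21]).x
    print(k,xs.min(),xs.max(),g)
```

```text
jarw [ 0.47170479 -0.10372314] [ 0.46873786 -0.10670546]
top [318.47234043 174.86808511] 235 310 327 167 183 [ 0.6164121  -0.20942007]
scene [161.16260163 183.57723577] 246 151 171 177 191 [ 0.61914117 -0.20798687]
yellow 151 174 [-0.21082745]
green 151 178 [-0.21032715]
blue 151 181 [-0.21079777]
```

Emit:
{"op": "jog_arm", "data": {"commands": [{"translation": [0.2, -0.1, 0], "roll": 0.2, "fingers": 0.72}, {"translation": [0.4, -0.2, 0], "roll": 0.45, "fingers": 0.72}, {"translation": [0.6, -0.3, 0], "roll": 0.75, "fingers": 0.72}, {"translation": [0.8, -0.4, 0], "roll": 0.75, "fingers": 0.72}, {"translation": [1.0, -0.45, 0], "roll": 0.75, "fingers": 0.72}, {"translation": [1.0, -0.6, 0], "roll": 0.75, "fingers": 0.72}, {"translation": [1.0, -0.8, 0], "roll": 0.75, "fingers": 0.72}, {"translation": [1.0, -1.0, 0], "roll": 0.75, "fingers": 0.72}, {"translation": [1.0, -1.0, 0], "roll": 0.75, "fingers": 0.72}, {"translation": [1.0, -1.0, 0], "roll": 0.75, "fingers": 0.72}], "newtons": 25}}

```text
t: 1.5
position: [0.357, -0.3388, 0.3045]
tool_rot: [1.0, 0.001, 0.0, 0.001]
contact_force: [-0.0, -0.5, 0.9]
grip_width: 0.0614
finger_force: 0.0
```

Emit:
{"op": "jog_arm", "data": {"commands": [{"translation": [0.2, -0.13, 0], "roll": 0, "fingers": 0.72}, {"translation": [0.4, -0.26, 0], "roll": 0, "fingers": 0.72}, {"translation": [0.6, -0.39, 0], "roll": 0, "fingers": 0.72}, {"translation": [0.8, -0.52, 0], "roll": 0, "fingers": 0.72}, {"translation": [1.0, -0.645, 0], "roll": 0, "fingers": 0.72}, {"translation": [1.0, -0.645, 0.1], "roll": 0, "fingers": 0.72}, {"translation": [1.0, -0.645, 0.25], "roll": 0, "fingers": 0.72}, {"translation": [1.0, -0.645, 0.35], "roll": 0, "fingers": 0.72}, {"translation": [1.0, -0.645, 0.35], "roll": 0, "fingers": 0.72}, {"translation": [1.0, -0.645, 0.35], "roll": 0, "fingers": 0.72}]}}

```text
t: 2.5
position: [0.5577, -0.211, 0.2339]
tool_rot: [1.0, -0.0, 0.0, -0.0]
contact_force: [-0.0, 0.2, 0.8]
grip_width: 0.0618
finger_force: 0.0
```

Run:
```python
from h import *
im=env.camera('scene');o=env.get_obs();p=o['position'];print(o['t'],p,o['grip_width'])
tip=[[p[0],p[1]+s*(o['grip_width']/2+.007),p[2]-d] for s in(-1,1) for d in(.060,.066,.073,.079)]
q=proj('scene',tip);c=q.mean(0).astype(int);u,v=c;r=im[v-30:v+30,u-40:u+40];r=cv2.resize(r[:,:,::-1],(800,600),interpolation=cv2.INTER_CUBIC)
for a in q:
    x=((a-(u-40,v-30))+.5)*10; cv2.circle(r,tuple(int(i) for i in x),4,(0,0,255),-1)
cv2.imwrite('pics/f1.png',r)
```

```text
2.55 [ 0.55806329 -0.21094941  0.23483785] 0.0613046126851825
```

View pics/f1.png

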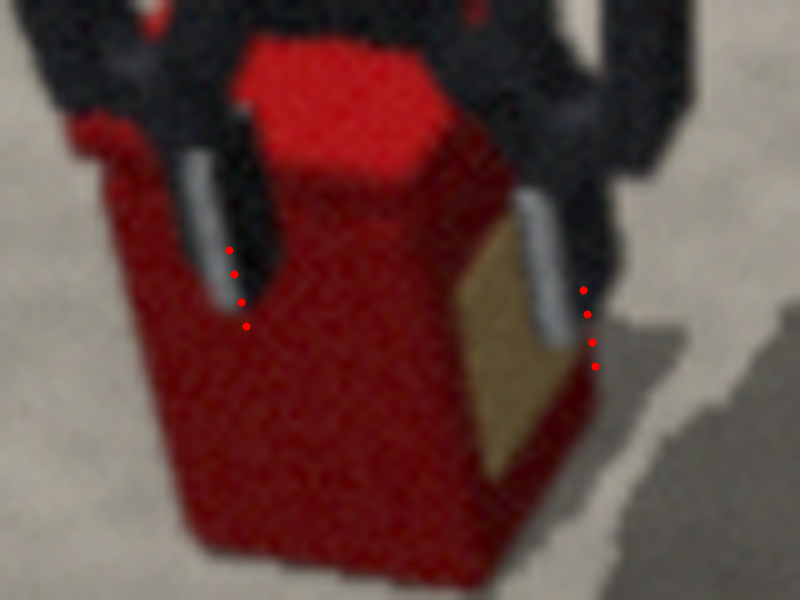

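The fingertips sit about 74 mm ahead of the TCP at 61 mm opening (picture row ~312 left), with the tin behind. Next: descend on the white lid.

Emit:
{"op": "jog_arm", "data": {"commands": [{"translation": [0.2, 0, 0], "roll": 0, "fingers": 0.72}, {"translation": [0.295, 0, 0], "roll": 0, "fingers": 0.72}, {"translation": [0.295, 0, 0.1], "roll": 0, "fingers": 0.72}, {"translation": [0.295, 0, 0.2], "roll": 0, "fingers": 0.72}, {"translation": [0.295, 0, 0.3], "roll": 0, "fingers": 0.72}, {"translation": [0.295, 0, 0.36], "roll": 0, "fingers": 0.72}, {"translation": [0.295, 0, 0.4], "roll": 0, "fingers": 0.72}, {"translation": [0.295, 0, 0.4], "roll": 0, "fingers": 0.55}, {"translation": [0.295, 0, 0.4], "roll": 0, "fingers": 0.4}, {"translation": [0.295, 0, 0.4], "roll": 0, "fingers": 0.4}], "newtons": 20}}

```text
t: 3.55
position: [0.6168, -0.2103, 0.1551]
tool_rot: [1.0, 0.0, 0.001, 0.0]
contact_force: [0.3, 0.3, -0.5]
grip_width: 0.0427
finger_force: 22.2
```

Emit:
{"op": "jog_arm", "data": {"commands": [{"translation": [0, 0, -0.05], "roll": 0, "fingers": 0.4}, {"translation": [0, 0, -0.12], "roll": 0, "fingers": 0.4}, {"translation": [0, 0, -0.2], "roll": 0, "fingers": 0.4}, {"translation": [-0.1, -0.07, -0.23], "roll": 0, "fingers": 0.4}, {"translation": [-0.25, -0.18, -0.23], "roll": 0, "fingers": 0.4}, {"translation": [-0.4, -0.28, -0.23], "roll": 0, "fingers": 0.4}, {"translation": [-0.55, -0.39, -0.23], "roll": 0, "fingers": 0.4}, {"translation": [-0.66, -0.47, -0.23], "roll": 0, "fingers": 0.4}, {"translation": [-0.735, -0.525, -0.23], "roll": 0, "fingers": 0.4}, {"translation": [-0.735, -0.525, -0.23], "roll": 0, "fingers": 0.4}]}}

```text
t: 4.55
position: [0.4676, -0.1037, 0.2013]
tool_rot: [1.0, 0.001, 0.0, 0.001]
contact_force: [0.3, 0.0, -0.2]
grip_width: 0.0427
finger_force: 22.2
```

```bash
cat > look.py <<'E'
import sys
from h import *
# look.py out x y z r : crops of both views around world point, each 390 wide
out,x,y,z,r=sys.argv[1],*map(float,sys.argv[2:6]);r=int(r);o=[]
print({k:np.round(v,4) for k,v in env.get_obs().items() if k in('t','position','grip_width','finger_force','contact_force')})
for n in("scene","top"):
    im=env.camera(n);u,v=proj(n,[[x,y,z]])[0].astype(int);print(n,'crop origin',u-r,v-r,'scale',390/(2*r))
    c=im[v-r:v+r,u-r:u+r];o.append(cv2.resize(c[:,:,::-1],(390,390),interpolation=cv2.INTER_CUBIC))
    np.save(f'pics/{n}.npy',im)
cv2.imwrite(f'pics/{out}.png',np.hstack(o))
E
python3 look.py w1 .47 -.105 .09 40
python3 - <<'E'
from h import *
t=np.load('pics/top.npy')
for k,z in(('yellow',.048),):
    b=blob(t,k,np.array((318,176)));print(b,fit('top',b[1],[[(z+.01,L[k][0]),(z+.024,L[k][0])]],ray('top',b[1],z)))
E
```

```text
{'t': np.float64(4.55), 'position': array([ 0.4676, -0.1037,  0.2013]), 'contact_force': array([ 0.3062,  0.0387, -0.1586]), 'finger_force': np.float64(22.211), 'grip_width': np.float64(0.0427)}
scene crop origin 187 107 scale 4.875
top crop origin 231 198 scale 4.875
(np.float64(1.9797418815668197), array([316.32061069, 177.04834606]), 393.0) (array([ 0.61649287, -0.21001273]), 407.921875)
```

View pics/w1.png

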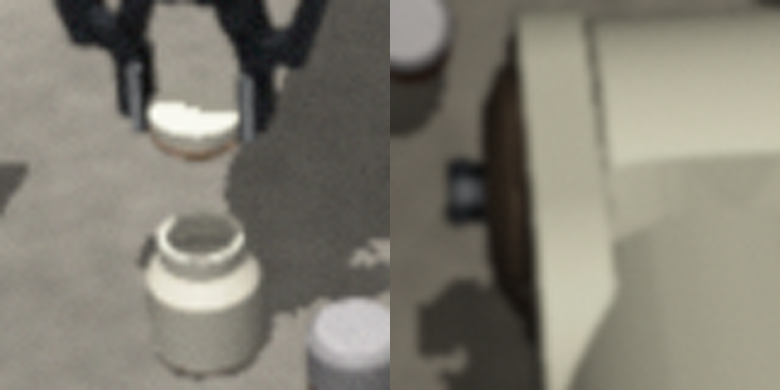

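The picture shows the white lid held level over its jar: lid centre at crop (194,125), rim centre at (200,238). Next I compare both with their projections.

Run:
```python
from h import *
p=env.get_obs()['position']
f=lambda q:np.round((q-(187,107)+.5)*4.875,1)
for z in(.128,.142): print('lid z',z,[f(proj('scene',circ(p[0],p[1],z,.044))).min(0),f(proj('scene',circ(p[0],p[1],z,.044))).max(0)])
for x,y in((.470,-.105),(.4717,-.1037)):
    r=f(proj('scene',circ(x,y,.07,.041)));r2=f(proj('scene',circ(x,y,.046,.056)));print('rim',r.min(0),r.max(0),'body',r2.min(0),r2.max(0))
```

```text
lid z 0.128 [array([144.9, 106.3]), array([241.5, 163. ])]
lid z 0.142 [array([142.8,  80.9]), array([240.5, 137.3])]
rim [157.5 207.5] [243.5 261.3] body [145.  236.6] [260.5 310.5]
rim [159.2 209.9] [245.4 263.8] body [146.8 239.1] [262.4 313.1]
```

Emit:
{"op": "jog_arm", "data": {"commands": [{"translation": [0.017, 0.005, 0.04], "roll": 0, "fingers": 0.4}, {"translation": [0.017, 0.005, 0.1], "roll": 0, "fingers": 0.4}, {"translation": [0.017, 0.005, 0.15], "roll": 0, "fingers": 0.4}, {"translation": [0.017, 0.005, 0.19], "roll": 0, "fingers": 0.4}, {"translation": [0.017, 0.005, 0.21], "roll": 0, "fingers": 0.4}, {"translation": [0.017, 0.005, 0.225], "roll": 0, "fingers": 0.4}, {"translation": [0.017, 0.005, 0.24], "roll": 0, "fingers": 0.4}, {"translation": [0.017, 0.005, 0.255], "roll": 0, "fingers": 0.4}, {"translation": [0.017, 0.005, 0.27], "roll": 0, "fingers": 0.4}, {"translation": [0.017, 0.005, 0.27], "roll": 0, "fingers": 0.4}]}}

```text
t: 5.65
position: [0.4721, -0.106, 0.1456]
tool_rot: [1.0, 0.0, -0.0, -0.0]
contact_force: [-0.7, 0.5, -0.4]
grip_width: 0.0427
finger_force: 22.2
```

Emit:
{"op": "jog_arm", "data": {"commands": [{"translation": [0, 0, 0.005], "roll": 0, "fingers": 0.4}, {"translation": [0, 0, 0.01], "roll": 0, "fingers": 0.4}, {"translation": [0, 0, 0.01], "roll": 0, "fingers": 0.4}, {"translation": [0, 0, 0.015], "roll": 0, "fingers": 0.4}, {"translation": [0, 0, 0.015], "roll": 0, "fingers": 0.4}, {"translation": [0, 0, 0.02], "roll": 0, "fingers": 0.4}, {"translation": [0, 0, 0.02], "roll": 0, "fingers": 0.4}, {"translation": [0, 0, 0.02], "roll": 0, "fingers": 0.4}, {"translation": [0, 0, 0.02], "roll": 0, "fingers": 0.4}, {"translation": [0, 0, 0.02], "roll": 0, "fingers": 0.4}]}}

```text
t: 6.65
position: [0.4726, -0.1062, 0.1426]
tool_rot: [1.0, 0.0, 0.0, 0.0]
contact_force: [-3.2, 0.9, 9.8]
grip_width: 0.0429
finger_force: 23.1
```

Emit:
{"op": "jog_arm", "data": {"commands": [{"translation": [0, 0, 0.01], "roll": 0, "fingers": 0.45}, {"translation": [0, 0, 0.01], "roll": 0, "fingers": 0.55}, {"translation": [0, 0, 0.01], "roll": 0, "fingers": 0.65}, {"translation": [0, 0, 0.01], "roll": 0, "fingers": 0.65}, {"translation": [0, 0, -0.05], "roll": 0, "fingers": 0.65}, {"translation": [0, 0, -0.2], "roll": 0, "fingers": 0.7}, {"translation": [0.15, 0.1, -0.3], "roll": 0, "fingers": 0.75}, {"translation": [0.35, 0.24, -0.3], "roll": 0, "fingers": 0.8}, {"translation": [0.55, 0.39, -0.3], "roll": 0, "fingers": 0.8}, {"translation": [0.73, 0.525, -0.3], "roll": 0, "fingers": 0.8}]}}

```text
t: 7.65
position: [0.6202, -0.213, 0.2033]
tool_rot: [1.0, -0.0, 0.001, 0.0]
contact_force: [1.4, 0.3, 0.1]
grip_width: 0.0685
finger_force: 0.0
```

```bash
python3 look.py w2 .47 -.105 .07 30
python3 - <<'E'
from h import *
s=np.load('pics/scene.npy');t=np.load('pics/top.npy')
b=blob(s,'yellow',np.array((162,196)));print(b,ray('scene',b[1],.065))
E
```

```text
{'t': np.float64(7.65), 'position': array([ 0.6202, -0.213 ,  0.2033]), 'contact_force': array([1.3614, 0.2645, 0.0541]), 'finger_force': np.float64(0.0), 'grip_width': np.float64(0.0685)}
scene crop origin 197 124 scale 6.5
top crop origin 241 208 scale 6.5
(np.float64(2.3065603834014445), array([162.84182306, 193.85254692]), 373.0) [ 0.61778381 -0.21006723]
```

View pics/w2.png

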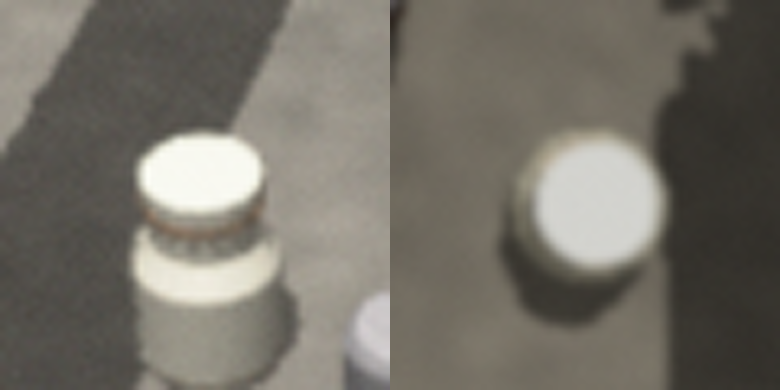

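The white lid sits level on its jar in both views (disc top at crop (201,172) scene). On to yellow.

Emit:
{"op": "jog_arm", "data": {"commands": [{"translation": [-0.006, -0.003, 0], "roll": 0, "fingers": 0.8}, {"translation": [-0.006, -0.003, 0.08], "roll": 0, "fingers": 0.8}, {"translation": [-0.006, -0.003, 0.17], "roll": 0, "fingers": 0.8}, {"translation": [-0.006, -0.003, 0.25], "roll": 0, "fingers": 0.8}, {"translation": [-0.006, -0.003, 0.32], "roll": 0, "fingers": 0.8}, {"translation": [-0.006, -0.003, 0.36], "roll": 0, "fingers": 0.8}, {"translation": [-0.006, -0.003, 0.36], "roll": 0, "fingers": 0.65}, {"translation": [-0.006, -0.003, 0.36], "roll": 0, "fingers": 0.5}, {"translation": [-0.006, -0.003, 0.36], "roll": 0, "fingers": 0.48}, {"translation": [-0.006, -0.003, 0.36], "roll": 0, "fingers": 0.48}]}}

```text
t: 8.75
position: [0.6177, -0.2107, 0.1307]
tool_rot: [1.0, 0.0, 0.001, 0.0]
contact_force: [-0.4, 0.4, -0.2]
grip_width: 0.0509
finger_force: 20.9
```

Emit:
{"op": "jog_arm", "data": {"commands": [{"translation": [0, 0, -0.06], "roll": 0, "fingers": 0.48}, {"translation": [0, 0, -0.15], "roll": 0, "fingers": 0.48}, {"translation": [0, 0, -0.28], "roll": 0, "fingers": 0.48}, {"translation": [0, 0, -0.42], "roll": 0, "fingers": 0.48}, {"translation": [0, -0.05, -0.53], "roll": 0, "fingers": 0.48}, {"translation": [0, -0.2, -0.53], "roll": 0, "fingers": 0.48}, {"translation": [0, -0.4, -0.53], "roll": 0, "fingers": 0.48}, {"translation": [0, -0.6, -0.53], "roll": 0, "fingers": 0.48}, {"translation": [0, -0.8, -0.53], "roll": 0, "fingers": 0.48}, {"translation": [0, -1.0, -0.53], "roll": 0, "fingers": 0.48}]}}

```text
t: 9.75
position: [0.6176, -0.009, 0.2383]
tool_rot: [1.0, -0.0, 0.001, 0.0]
contact_force: [0.2, 0.8, -0.3]
grip_width: 0.051
finger_force: 21.1
```

Emit:
{"op": "jog_arm", "data": {"commands": [{"translation": [0.01, -0.18, 0], "roll": 0, "fingers": 0.48}, {"translation": [0.02, -0.36, 0], "roll": 0, "fingers": 0.48}, {"translation": [0.03, -0.54, 0], "roll": 0, "fingers": 0.48}, {"translation": [0.04, -0.7, 0], "roll": 0, "fingers": 0.48}, {"translation": [0.05, -0.84, 0], "roll": 0, "fingers": 0.48}, {"translation": [0.0515, -0.93, 0], "roll": 0, "fingers": 0.48}, {"translation": [0.0515, -0.9785, 0.05], "roll": 0, "fingers": 0.48}, {"translation": [0.0515, -0.9785, 0.12], "roll": 0, "fingers": 0.48}, {"translation": [0.0515, -0.9785, 0.17], "roll": 0, "fingers": 0.48}, {"translation": [0.0515, -0.9785, 0.17], "roll": 0, "fingers": 0.48}]}}

```text
t: 10.75
position: [0.6264, 0.1821, 0.1988]
tool_rot: [1.0, -0.001, -0.002, 0.001]
contact_force: [-0.1, -1.1, -0.7]
grip_width: 0.0507
finger_force: 21.1
```

```bash
python3 look.py y1 .627 .1855 .1 40
python3 - <<'E'
from h import *
t=np.load('pics/top.npy');s=np.load('pics/scene.npy')
b=blob(t,'green',np.array((317,178)));print(b,fit('top',b[1],[[(.034,.060),(.048,.060)]],ray('top',b[1],.05)))
p=env.get_obs()['position'];f=lambda q:np.round((q-(proj('scene',[[.627,.1855,.1]])[0].astype(int)-40)+.5)*4.875,1)
for z in (p[2]-.0827+.010,p[2]-.0827+.024):
  q=f(proj('scene',circ(p[0],p[1],z,.052)));print('lid',q.min(0),q.max(0))
q=f(proj('scene',circ(.6273,.1854,.08,.049)));print('rim',q.min(0),q.max(0))
E
```

```text
{'t': np.float64(10.75), 'position': array([0.6264, 0.1821, 0.1988]), 'contact_force': array([-0.1009, -1.1101, -0.7404]), 'finger_force': np.float64(21.0599), 'grip_width': np.float64(0.0507)}
scene crop origin 317 170 scale 4.875
top crop origin 105 125 scale 4.875
(np.float64(2.3163516073342585), array([314.6838843 , 177.96694215]), 484.0) (array([ 0.61837992, -0.21028463]), 508.609375)
lid [137.  101.6] [277.7 199.4]
lid [142.9  75.1] [285.5 172.8]
rim [127.4 191.1] [254.  283.3]
```

View pics/y1.png

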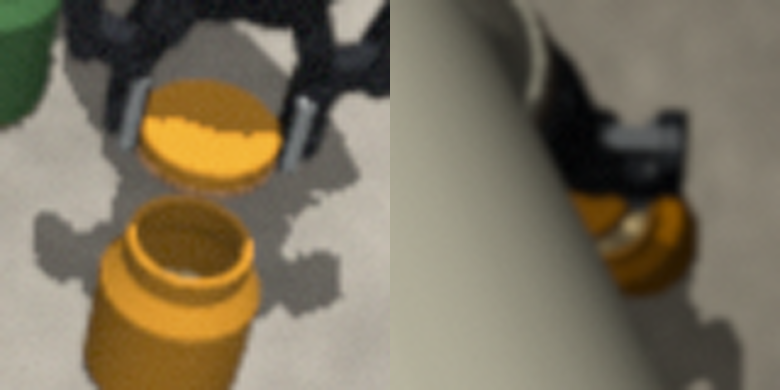

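The yellow lid is held level over its jar (lid at crop (212,135), rim at (190,240)) and matches the projection. Lowering.

Emit:
{"op": "jog_arm", "data": {"commands": [{"translation": [0, 0, 0.06], "roll": 0, "fingers": 0.48}, {"translation": [0, 0, 0.12], "roll": 0, "fingers": 0.48}, {"translation": [0, 0, 0.16], "roll": 0, "fingers": 0.48}, {"translation": [0, 0, 0.18], "roll": 0, "fingers": 0.48}, {"translation": [0, 0, 0.2], "roll": 0, "fingers": 0.48}, {"translation": [0, 0, 0.215], "roll": 0, "fingers": 0.48}, {"translation": [0, 0, 0.23], "roll": 0, "fingers": 0.48}, {"translation": [0, 0, 0.24], "roll": 0, "fingers": 0.48}, {"translation": [0, 0, 0.245], "roll": 0, "fingers": 0.48}, {"translation": [0, 0, 0.245], "roll": 0, "fingers": 0.48}]}}

```text
t: 11.85
position: [0.6275, 0.1852, 0.1529]
tool_rot: [1.0, 0.0, 0.0, 0.0]
contact_force: [0.1, 0.2, -0.3]
grip_width: 0.0508
finger_force: 21.1
```

Emit:
{"op": "jog_arm", "data": {"commands": [{"translation": [0, 0, 0], "roll": 0, "fingers": 0.48}, {"translation": [0, 0, 0.005], "roll": 0, "fingers": 0.48}, {"translation": [0, 0, 0.005], "roll": 0, "fingers": 0.48}, {"translation": [0, 0, 0.01], "roll": 0, "fingers": 0.48}, {"translation": [0, 0, 0.01], "roll": 0, "fingers": 0.48}, {"translation": [0, 0, 0.01], "roll": 0, "fingers": 0.48}, {"translation": [0, 0, 0.01], "roll": 0, "fingers": 0.48}, {"translation": [0, 0, 0.01], "roll": 0, "fingers": 0.48}, {"translation": [0, 0, 0.01], "roll": 0, "fingers": 0.48}, {"translation": [0, 0, 0.01], "roll": 0, "fingers": 0.48}]}}

```text
t: 12.85
position: [0.6276, 0.1852, 0.151]
tool_rot: [1.0, 0.0, 0.0, -0.0]
contact_force: [0.6, 0.3, 0.4]
grip_width: 0.0508
finger_force: 21.2
```

No firm contact yet; a little lower.

Emit:
{"op": "jog_arm", "data": {"commands": [{"translation": [0, 0, 0.005], "roll": 0, "fingers": 0.48}, {"translation": [0, 0, 0.005], "roll": 0, "fingers": 0.48}, {"translation": [0, 0, 0.005], "roll": 0, "fingers": 0.48}, {"translation": [0, 0, 0.01], "roll": 0, "fingers": 0.48}, {"translation": [0, 0, 0.01], "roll": 0, "fingers": 0.48}, {"translation": [0, 0, 0.01], "roll": 0, "fingers": 0.48}, {"translation": [0, 0, 0.01], "roll": 0, "fingers": 0.48}, {"translation": [0, 0, 0.01], "roll": 0, "fingers": 0.48}, {"translation": [0, 0, 0.01], "roll": 0, "fingers": 0.48}, {"translation": [0, 0, 0.01], "roll": 0, "fingers": 0.48}]}}

```text
t: 13.85
position: [0.6279, 0.1854, 0.1509]
tool_rot: [1.0, 0.0, 0.001, 0.0]
contact_force: [-3.2, -1.3, 12.0]
grip_width: 0.0511
finger_force: 21.9
```

Emit:
{"op": "jog_arm", "data": {"commands": [{"translation": [0, 0, 0], "roll": 0, "fingers": 0.55}, {"translation": [0, 0, 0], "roll": 0, "fingers": 0.65}, {"translation": [0, 0, 0], "roll": 0, "fingers": 0.72}, {"translation": [0, 0, 0], "roll": 0, "fingers": 0.72}, {"translation": [0, 0, -0.05], "roll": 0, "fingers": 0.72}, {"translation": [0, 0, -0.2], "roll": 0, "fingers": 0.75}, {"translation": [0, 0, -0.42], "roll": 0, "fingers": 0.8}, {"translation": [0, 0.2, -0.5], "roll": 0, "fingers": 0.88}, {"translation": [-0.02, 0.45, -0.5], "roll": 0, "fingers": 0.88}, {"translation": [-0.05, 0.7, -0.5], "roll": 0, "fingers": 0.88}]}}

```text
t: 14.85
position: [0.6181, 0.045, 0.2507]
tool_rot: [1.0, 0.001, 0.002, -0.0]
contact_force: [1.8, -1.4, -0.4]
grip_width: 0.0753
finger_force: 0.0
```

```bash
python3 look.py y2 .627 .1855 .08 30
python3 - <<'E'
from h import *
t=np.load('pics/top.npy')
b=blob(t,'green',np.array((315,178)));print(b,fit('top',b[1],[[(.034,.060),(.048,.060)]],ray('top',b[1],.05)))
E
```

```text
{'t': np.float64(14.85), 'position': array([0.6181, 0.045 , 0.2507]), 'contact_force': array([ 1.782 , -1.3922, -0.3728]), 'finger_force': np.float64(0.0), 'grip_width': np.float64(0.0753)}
scene crop origin 325 187 scale 6.5
top crop origin 117 137 scale 6.5
(np.float64(0.322441836348662), array([314.68312757, 177.94032922]), 486.0) (array([ 0.61845729, -0.2103039 ]), 509.1875)
```

View pics/y2.png

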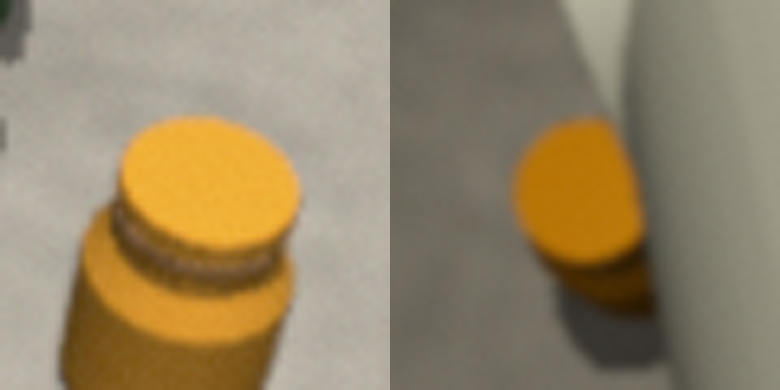

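The yellow lid is seated flat (crop (210,182) scene). On to green.

Emit:
{"op": "jog_arm", "data": {"commands": [{"translation": [0, 0.2, 0], "roll": 0, "fingers": 0.9}, {"translation": [0, 0.4, 0], "roll": 0, "fingers": 0.9}, {"translation": [0, 0.6, 0], "roll": 0, "fingers": 0.9}, {"translation": [0, 0.8, 0], "roll": 0, "fingers": 0.9}, {"translation": [0, 0.95, 0], "roll": 0, "fingers": 0.9}, {"translation": [0, 1.0, 0], "roll": 0, "fingers": 0.9}, {"translation": [0.005, 1.0, 0.1], "roll": 0, "fingers": 0.9}, {"translation": [0.005, 1.0, 0.2], "roll": 0, "fingers": 0.9}, {"translation": [0.005, 1.0, 0.3], "roll": 0, "fingers": 0.9}, {"translation": [0.005, 1.0, 0.3], "roll": 0, "fingers": 0.9}]}}

```text
t: 15.95
position: [0.6169, -0.1525, 0.1863]
tool_rot: [1.0, 0.001, -0.003, -0.001]
contact_force: [-0.2, -0.1, -0.3]
grip_width: 0.0767
finger_force: 0.0
```

Emit:
{"op": "jog_arm", "data": {"commands": [{"translation": [0, 0.15, 0], "roll": 0, "fingers": 0.9}, {"translation": [0, 0.28, 0], "roll": 0, "fingers": 0.9}, {"translation": [0, 0.28, 0.08], "roll": 0, "fingers": 0.9}, {"translation": [0, 0.28, 0.2], "roll": 0, "fingers": 0.9}, {"translation": [0, 0.28, 0.3], "roll": 0, "fingers": 0.9}, {"translation": [0, 0.28, 0.38], "roll": 0, "fingers": 0.9}, {"translation": [0, 0.28, 0.43], "roll": 0, "fingers": 0.9}, {"translation": [0, 0.28, 0.43], "roll": 0, "fingers": 0.8}, {"translation": [0, 0.28, 0.43], "roll": 0, "fingers": 0.65}, {"translation": [0, 0.28, 0.43], "roll": 0, "fingers": 0.57}]}}

```text
t: 16.95
position: [0.6194, -0.2103, 0.1041]
tool_rot: [1.0, 0.0, 0.001, 0.0]
contact_force: [0.8, 0.3, -0.7]
grip_width: 0.0588
finger_force: 21.7
```

Emit:
{"op": "jog_arm", "data": {"commands": [{"translation": [0, 0, -0.05], "roll": 0, "fingers": 0.57}, {"translation": [0, 0, -0.14], "roll": 0, "fingers": 0.57}, {"translation": [0, 0, -0.28], "roll": 0, "fingers": 0.57}, {"translation": [0, 0, -0.42], "roll": 0, "fingers": 0.57}, {"translation": [0, 0, -0.55], "roll": 0, "fingers": 0.57}, {"translation": [-0.07, -0.14, -0.6], "roll": 0, "fingers": 0.57}, {"translation": [-0.16, -0.32, -0.6], "roll": 0, "fingers": 0.57}, {"translation": [-0.25, -0.5, -0.6], "roll": 0, "fingers": 0.57}, {"translation": [-0.35, -0.7, -0.6], "roll": 0, "fingers": 0.57}, {"translation": [-0.45, -0.9, -0.6], "roll": 0, "fingers": 0.57}]}}

```text
t: 17.95
position: [0.5283, -0.0291, 0.2251]
tool_rot: [1.0, -0.0, 0.002, 0.0]
contact_force: [1.3, 1.2, -1.0]
grip_width: 0.0588
finger_force: 21.9
```

Emit:
{"op": "jog_arm", "data": {"commands": [{"translation": [-0.08, -0.16, 0], "roll": 0, "fingers": 0.57}, {"translation": [-0.16, -0.32, 0], "roll": 0, "fingers": 0.57}, {"translation": [-0.24, -0.48, 0], "roll": 0, "fingers": 0.57}, {"translation": [-0.302, -0.6, 0], "roll": 0, "fingers": 0.57}, {"translation": [-0.302, -0.62, 0], "roll": 0, "fingers": 0.57}, {"translation": [-0.302, -0.62, 0.05], "roll": 0, "fingers": 0.57}, {"translation": [-0.302, -0.62, 0.1], "roll": 0, "fingers": 0.57}, {"translation": [-0.302, -0.62, 0.13], "roll": 0, "fingers": 0.57}, {"translation": [-0.302, -0.62, 0.13], "roll": 0, "fingers": 0.57}, {"translation": [-0.302, -0.62, 0.13], "roll": 0, "fingers": 0.57}]}}

```text
t: 18.95
position: [0.4682, 0.0931, 0.1964]
tool_rot: [1.0, -0.0, -0.001, -0.0]
contact_force: [0.8, 0.2, -1.0]
grip_width: 0.0589
finger_force: 21.9
```

```bash
python3 look.py g1 .468 .0938 .1 40
python3 - <<'E'
from h import *
t=np.load('pics/top.npy')
b=blob(t,'blue',np.array((313,179)));print(b,fit('top',b[1],[[(.010,.068),(.024,.068)]],ray('top',b[1],.03)))
p=env.get_obs()['position'];f=lambda q:np.round((q-(proj('scene',[[.468,.0938,.1]])[0].astype(int)-40)+.5)*4.875,1)
for z in (p[2]-.0801+.010,p[2]-.0801+.024):
  q=f(proj('scene',circ(p[0],p[1],z,.060)));print('lid',q.min(0),q.max(0))
q=f(proj('scene',circ(.468,.0938,.092,.057)));print('rim',q.min(0),q.max(0))
E
```

```text
{'t': np.float64(18.95), 'position': array([0.4682, 0.0931, 0.1964]), 'contact_force': array([ 0.8234,  0.1576, -1.0339]), 'finger_force': np.float64(21.852), 'grip_width': np.float64(0.0589)}
scene crop origin 274 113 scale 4.875
top crop origin 142 197 scale 4.875
(np.float64(0.26453325230606056), array([313.10420475, 179.24314442]), 547.0) (array([ 0.61927131, -0.21054781]), 616.484375)
lid [139.5 112.7] [276.1 194.8]
lid [142.2  87.2] [280.3 168.9]
rim [137.5 175.3] [263.6 254.1]
```

View pics/g1.png

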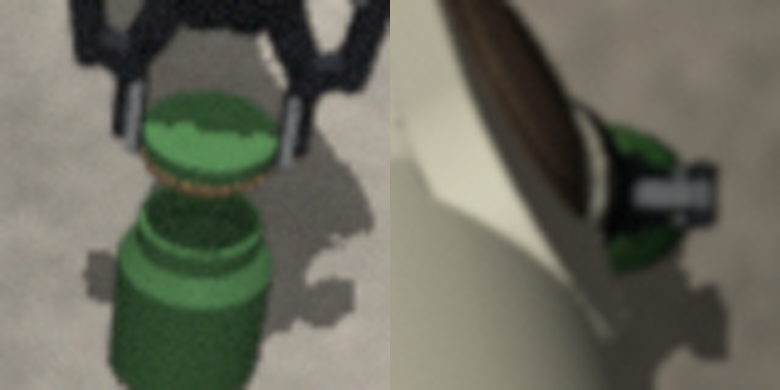

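The green lid is level over its jar (lid at crop (211,135), rim at (200,215)), as projected. Lowering.

Emit:
{"op": "jog_arm", "data": {"commands": [{"translation": [0, 0, 0.03], "roll": 0, "fingers": 0.57}, {"translation": [0, 0, 0.06], "roll": 0, "fingers": 0.57}, {"translation": [0, 0, 0.08], "roll": 0, "fingers": 0.57}, {"translation": [0, 0, 0.1], "roll": 0, "fingers": 0.57}, {"translation": [0, 0, 0.115], "roll": 0, "fingers": 0.57}, {"translation": [0, 0, 0.13], "roll": 0, "fingers": 0.57}, {"translation": [0, 0, 0.145], "roll": 0, "fingers": 0.57}, {"translation": [0, 0, 0.155], "roll": 0, "fingers": 0.57}, {"translation": [0, 0, 0.165], "roll": 0, "fingers": 0.57}, {"translation": [0, 0, 0.165], "roll": 0, "fingers": 0.57}]}}

```text
t: 20.05
position: [0.468, 0.0936, 0.1637]
tool_rot: [1.0, 0.0, -0.0, 0.0]
contact_force: [-0.2, -0.6, 0.1]
grip_width: 0.0588
finger_force: 21.9
```

Emit:
{"op": "jog_arm", "data": {"commands": [{"translation": [0, 0, 0.005], "roll": 0, "fingers": 0.57}, {"translation": [0, 0, 0.005], "roll": 0, "fingers": 0.57}, {"translation": [0, 0, 0.01], "roll": 0, "fingers": 0.57}, {"translation": [0, 0, 0.01], "roll": 0, "fingers": 0.57}, {"translation": [0, 0, 0.01], "roll": 0, "fingers": 0.57}, {"translation": [0, 0, 0.01], "roll": 0, "fingers": 0.57}, {"translation": [0, 0, 0.01], "roll": 0, "fingers": 0.57}, {"translation": [0, 0, 0.01], "roll": 0, "fingers": 0.57}, {"translation": [0, 0, 0.01], "roll": 0, "fingers": 0.57}, {"translation": [0, 0, 0.01], "roll": 0, "fingers": 0.57}]}}

```text
t: 21.05
position: [0.4681, 0.0937, 0.1619]
tool_rot: [1.0, 0.0, 0.0, 0.0]
contact_force: [0.3, -0.4, -0.6]
grip_width: 0.0591
finger_force: 21.9
```

Emit:
{"op": "jog_arm", "data": {"commands": [{"translation": [0, 0, 0.005], "roll": 0, "fingers": 0.57}, {"translation": [0, 0, 0.005], "roll": 0, "fingers": 0.57}, {"translation": [0, 0, 0.01], "roll": 0, "fingers": 0.57}, {"translation": [0, 0, 0.01], "roll": 0, "fingers": 0.57}, {"translation": [0, 0, 0.013], "roll": 0, "fingers": 0.57}, {"translation": [0, 0, 0.013], "roll": 0, "fingers": 0.57}, {"translation": [0, 0, 0.013], "roll": 0, "fingers": 0.57}, {"translation": [0, 0, 0.013], "roll": 0, "fingers": 0.57}, {"translation": [0, 0, 0.013], "roll": 0, "fingers": 0.57}, {"translation": [0, 0, 0.013], "roll": 0, "fingers": 0.57}]}}

```text
t: 22.05
position: [0.4685, 0.0939, 0.1611]
tool_rot: [1.0, 0.0, 0.001, 0.001]
contact_force: [-6.1, -2.0, 22.0]
grip_width: 0.0587
finger_force: 23.5
```

Emit:
{"op": "jog_arm", "data": {"commands": [{"translation": [0, 0, -0.008], "roll": 0, "fingers": 0.65}, {"translation": [0, 0, -0.008], "roll": 0, "fingers": 0.75}, {"translation": [0, 0, -0.008], "roll": 0, "fingers": 0.82}, {"translation": [0, 0, -0.008], "roll": 0, "fingers": 0.82}, {"translation": [0, 0, -0.06], "roll": 0, "fingers": 0.82}, {"translation": [0, 0, -0.2], "roll": 0, "fingers": 0.9}, {"translation": [0, 0, -0.35], "roll": 0, "fingers": 1.0}, {"translation": [0.1, 0.2, -0.4], "roll": 0, "fingers": 1.0}, {"translation": [0.2, 0.4, -0.4], "roll": 0, "fingers": 1.0}, {"translation": [0.3, 0.6, -0.4], "roll": 0, "fingers": 1.0}]}}

```text
t: 23.05
position: [0.5292, -0.0275, 0.241]
tool_rot: [1.0, 0.001, 0.001, 0.0]
contact_force: [0.6, 0.4, -0.4]
grip_width: 0.0855
finger_force: 0.0
```

Emit:
{"op": "jog_arm", "data": {"commands": [{"translation": [0.1, 0.2, 0], "roll": 0, "fingers": 1.0}, {"translation": [0.2, 0.4, 0], "roll": 0, "fingers": 1.0}, {"translation": [0.3, 0.6, 0], "roll": 0, "fingers": 1.0}, {"translation": [0.4, 0.8, 0], "roll": 0, "fingers": 1.0}, {"translation": [0.456, 0.9, 0], "roll": 0, "fingers": 1.0}, {"translation": [0.456, 0.923, 0], "roll": 0, "fingers": 1.0}, {"translation": [0.456, 0.923, 0.15], "roll": 0, "fingers": 1.0}, {"translation": [0.456, 0.923, 0.3], "roll": 0, "fingers": 1.0}, {"translation": [0.456, 0.923, 0.45], "roll": 0, "fingers": 1.0}, {"translation": [0.456, 0.923, 0.45], "roll": 0, "fingers": 1.0}]}}

```text
t: 24.05
position: [0.616, -0.2088, 0.1453]
tool_rot: [1.0, 0.001, -0.004, -0.002]
contact_force: [-0.4, 0.9, -1.2]
grip_width: 0.0856
finger_force: 0.0
```

```bash
python3 look.py g2 .468 .0938 .09 30
```

```text
{'t': np.float64(24.05), 'position': array([ 0.616 , -0.2088,  0.1453]), 'contact_force': array([-0.3809,  0.8632, -1.168 ]), 'finger_force': np.float64(0.0), 'grip_width': np.float64(0.0856)}
scene crop origin 284 127 scale 6.5
top crop origin 153 207 scale 6.5
```

View pics/g2.png

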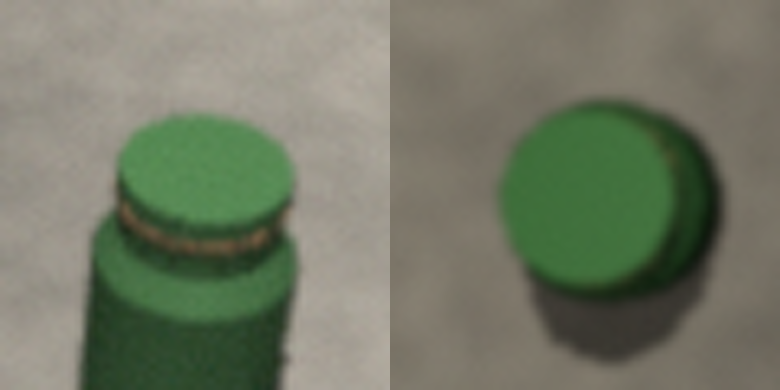

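The green lid is seated flat (crop (206,172) scene, concentric). Now blue.

Emit:
{"op": "jog_arm", "data": {"commands": [{"translation": [0, 0, 0.05], "roll": 0, "fingers": 1.0}, {"translation": [0, 0, 0.13], "roll": 0, "fingers": 1.0}, {"translation": [0, 0, 0.21], "roll": 0, "fingers": 1.0}, {"translation": [0, 0, 0.28], "roll": 0, "fingers": 1.0}, {"translation": [0, 0, 0.32], "roll": 0, "fingers": 1.0}, {"translation": [0, 0, 0.345], "roll": 0, "fingers": 1.0}, {"translation": [0, 0, 0.345], "roll": 0, "fingers": 0.9}, {"translation": [0, 0, 0.345], "roll": 0, "fingers": 0.8}, {"translation": [0, 0, 0.345], "roll": 0, "fingers": 0.7}, {"translation": [0, 0, 0.345], "roll": 0, "fingers": 0.66}], "newtons": 25}}

```text
t: 25.15
position: [0.62, -0.211, 0.0811]
tool_rot: [1.0, 0.0, 0.001, 0.0]
contact_force: [-0.2, 1.7, 1.0]
grip_width: 0.0662
finger_force: 28.3
```

Emit:
{"op": "jog_arm", "data": {"commands": [{"translation": [0, 0, -0.06], "roll": 0, "fingers": 0.66}, {"translation": [0, 0, -0.2], "roll": 0, "fingers": 0.66}, {"translation": [0, 0, -0.4], "roll": 0, "fingers": 0.66}, {"translation": [0, 0, -0.6], "roll": 0, "fingers": 0.66}, {"translation": [0.0, -0.05, -0.75], "roll": 0, "fingers": 0.66}, {"translation": [0.02, -0.2, -0.775], "roll": 0, "fingers": 0.66}, {"translation": [0.05, -0.4, -0.775], "roll": 0, "fingers": 0.66}, {"translation": [0.07, -0.6, -0.775], "roll": 0, "fingers": 0.66}, {"translation": [0.09, -0.75, -0.775], "roll": 0, "fingers": 0.66}, {"translation": [0.11, -0.9, -0.775], "roll": 0, "fingers": 0.66}]}}

```text
t: 26.15
position: [0.6413, -0.0292, 0.2365]
tool_rot: [1.0, 0.001, 0.0, 0.0]
contact_force: [0.1, -0.5, -2.3]
grip_width: 0.0664
finger_force: 28.5
```

Emit:
{"op": "jog_arm", "data": {"commands": [{"translation": [0, -0.08, 0], "roll": 0, "fingers": 0.66}, {"translation": [0, -0.08, 0], "roll": 0, "fingers": 0.66}, {"translation": [0, -0.08, 0.05], "roll": 0, "fingers": 0.66}, {"translation": [0, -0.08, 0.1], "roll": 0, "fingers": 0.66}, {"translation": [0, -0.08, 0.13], "roll": 0, "fingers": 0.66}, {"translation": [0, -0.08, 0.13], "roll": 0, "fingers": 0.66}, {"translation": [0, -0.08, 0.13], "roll": 0, "fingers": 0.66}, {"translation": [0, -0.08, 0.13], "roll": 0, "fingers": 0.66}, {"translation": [0, -0.08, 0.13], "roll": 0, "fingers": 0.66}, {"translation": [0, -0.08, 0.13], "roll": 0, "fingers": 0.66}]}}

```text
t: 27.15
position: [0.6416, -0.0148, 0.2097]
tool_rot: [1.0, 0.0, 0.0, 0.0]
contact_force: [0.5, -0.3, -1.8]
grip_width: 0.0662
finger_force: 28.5
```

```bash
python3 look.py b1 .6413 -.015 .12 40
python3 - <<'E'
from h import *
p=env.get_obs()['position'];f=lambda q:np.round((q-(proj('scene',[[.6413,-.015,.12]])[0].astype(int)-40)+.5)*4.875,1)
for z in (p[2]-.0811+.010,p[2]-.0811+.024):
  q=f(proj('scene',circ(p[0],p[1],z,.068)));print('lid',q.min(0),q.max(0))
q=f(proj('scene',circ(.6413,-.015,.105,.065)));print('rim',q.min(0),q.max(0))
E
```

```text
{'t': np.float64(27.15), 'position': array([ 0.6416, -0.0148,  0.2097]), 'contact_force': array([ 0.4574, -0.3091, -1.8226]), 'finger_force': np.float64(28.4674), 'grip_width': np.float64(0.0662)}
scene crop origin 211 154 scale 4.875
top crop origin 193 119 scale 4.875
lid [111.9 107.6] [289.8 229.7]
lid [110.6  80.8] [290.7 202.6]
rim [118.6 171.4] [283.3 288.3]
```

View pics/b1.png

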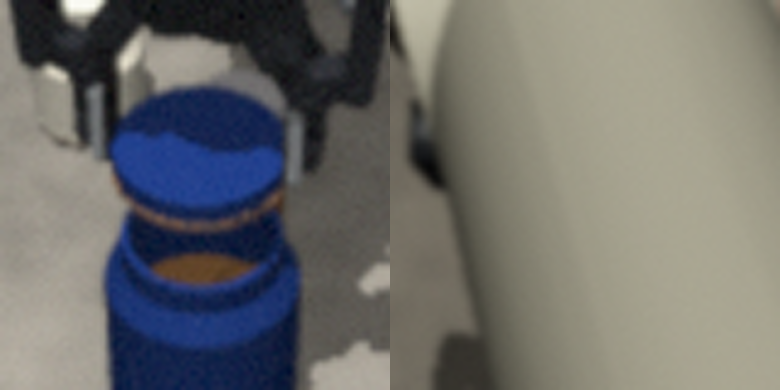

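The blue lid is level and centred over its jar (lid at crop (199,145), rim at (202,235)). Lowering.

Emit:
{"op": "jog_arm", "data": {"commands": [{"translation": [0, 0, 0.03], "roll": 0, "fingers": 0.66}, {"translation": [0, 0, 0.06], "roll": 0, "fingers": 0.66}, {"translation": [0, 0, 0.08], "roll": 0, "fingers": 0.66}, {"translation": [0, 0, 0.1], "roll": 0, "fingers": 0.66}, {"translation": [0, 0, 0.115], "roll": 0, "fingers": 0.66}, {"translation": [0, 0, 0.13], "roll": 0, "fingers": 0.66}, {"translation": [0, 0, 0.145], "roll": 0, "fingers": 0.66}, {"translation": [0, 0, 0.155], "roll": 0, "fingers": 0.66}, {"translation": [0, 0, 0.165], "roll": 0, "fingers": 0.66}, {"translation": [0, 0, 0.165], "roll": 0, "fingers": 0.66}]}}

```text
t: 28.25
position: [0.6414, -0.0149, 0.1763]
tool_rot: [1.0, 0.0, 0.0, -0.0]
contact_force: [-0.7, 0.3, -0.4]
grip_width: 0.0662
finger_force: 28.5
```

Emit:
{"op": "jog_arm", "data": {"commands": [{"translation": [0, 0, 0.005], "roll": 0, "fingers": 0.66}, {"translation": [0, 0, 0.005], "roll": 0, "fingers": 0.66}, {"translation": [0, 0, 0.01], "roll": 0, "fingers": 0.66}, {"translation": [0, 0, 0.01], "roll": 0, "fingers": 0.66}, {"translation": [0, 0, 0.01], "roll": 0, "fingers": 0.66}, {"translation": [0, 0, 0.01], "roll": 0, "fingers": 0.66}, {"translation": [0, 0, 0.01], "roll": 0, "fingers": 0.66}, {"translation": [0, 0, 0.01], "roll": 0, "fingers": 0.66}, {"translation": [0, 0, 0.01], "roll": 0, "fingers": 0.66}, {"translation": [0, 0, 0.01], "roll": 0, "fingers": 0.66}]}}

```text
t: 29.25
position: [0.6417, -0.0148, 0.1761]
tool_rot: [1.0, 0.0, 0.001, 0.0]
contact_force: [-4.0, 0.1, 10.6]
grip_width: 0.0661
finger_force: 29.5
```

Seated with 10.6 N contact. Release and rise clear.

Emit:
{"op": "jog_arm", "data": {"commands": [{"translation": [0, 0, 0], "roll": 0, "fingers": 0.75}, {"translation": [0, 0, 0], "roll": 0, "fingers": 0.85}, {"translation": [0, 0, 0], "roll": 0, "fingers": 0.95}, {"translation": [0, 0, 0], "roll": 0, "fingers": 1.0}, {"translation": [0, 0, -0.05], "roll": 0, "fingers": 1.0}, {"translation": [0, 0, -0.2], "roll": 0, "fingers": 1.0}, {"translation": [0, 0, -0.4], "roll": 0, "fingers": 1.0}, {"translation": [0, 0, -0.6], "roll": 0, "fingers": 1.0}, {"translation": [0, 0.15, -0.65], "roll": 0, "fingers": 1.0}, {"translation": [0, 0.3, -0.65], "roll": 0, "fingers": 1.0}]}}

```text
t: 30.25
position: [0.643, -0.0738, 0.3087]
tool_rot: [1.0, 0.002, 0.003, 0.0]
contact_force: [0.9, -0.8, -0.3]
grip_width: 0.0854
finger_force: 0.0
```

Emit:
{"op": "jog_arm", "data": {"commands": [{"translation": [0, 0.2, 0], "roll": 0, "fingers": 1.0}, {"translation": [0, 0.4, 0], "roll": 0, "fingers": 1.0}, {"translation": [0, 0.6, 0], "roll": 0, "fingers": 1.0}, {"translation": [0, 0.8, 0], "roll": 0, "fingers": 1.0}, {"translation": [0, 0.9, 0], "roll": 0, "fingers": 1.0}, {"translation": [0, 0.9, 0], "roll": 0, "fingers": 1.0}, {"translation": [0, 0.9, 0], "roll": 0, "fingers": 1.0}, {"translation": [0, 0.9, 0], "roll": 0, "fingers": 1.0}, {"translation": [0, 0.9, 0], "roll": 0, "fingers": 1.0}, {"translation": [0, 0.9, 0], "roll": 0, "fingers": 1.0}]}}

```text
t: 31.25
position: [0.6418, -0.2531, 0.3046]
tool_rot: [1.0, 0.001, 0.0, -0.0]
contact_force: [-0.7, -0.6, 1.1]
grip_width: 0.0852
finger_force: 0.0
```

```bash
python3 look.py fin .56 .03 .09 75
```

```text
{'t': np.float64(31.25), 'position': array([ 0.6418, -0.2531,  0.3046]), 'contact_force': array([-0.6697, -0.6132,  1.0713]), 'finger_force': np.float64(0.0), 'grip_width': np.float64(0.0852)}
scene crop origin 205 105 scale 2.6
top crop origin 138 122 scale 2.6
```

View pics/fin.png

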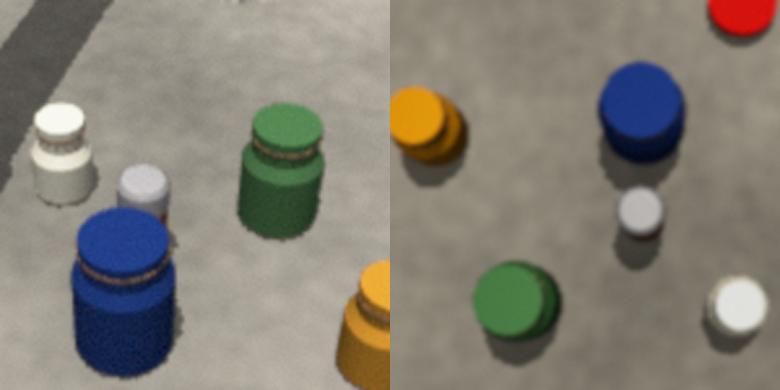

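All four lids sit level: blue (124,240), green (287,130), white (60,122) and yellow at the right edge in the scene crop. The stoppers have only 2 mm play in the mouths, so seated lids are also centred. Handing in.

```bash
python3 -c "
from workcell import env
print(env.close_job())"
```

```text
the job is handed in; nothing more can be done
None
```

All four jars are closed with their own lids, which look flat and fully seated in the final pictures. I handed the job in at about 31 s of the 112 s allowed; `env.close_job()` gave no verdict.

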